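# Dry the rinsed pliers in the drawer dryer

## Task

Pull the dryer's drawer right out to its stop, lay every pair of rinsed pliers from the bench flat on the drawer's floor, side by side and not on top of one another, and push the drawer fully home. Press the orange vent flap on top down until its catch holds it shut, and only when drawer and flap are both shut turn the black timer knob clockwise until it clicks over to on and stays there. Leave the crock, the bottle and the steel block where they stand.

Things in the scene. Friction and masses are not known exactly. Their poses are not given: they have to be found in the camera images.
- dryer: grey steel drawer-type hot-air dryer standing fixed on the bench: 260 mm deep (x), 340 mm wide (y), flat top 142 mm above the bench. Origin: on the bench under the middle of the shut drawer's front face; x points into the cabinet, z up; the drawer comes out along -x. Its top carries an orange vent flap (left, +y side of the drawer's front) and a black timer knob on a blue field (right, -y side).
- drawer (a joint): how far the white-fronted drawer is out, m: 0 fully home, 0.140 at its stop. It slides freely with about 1.2 N of friction and stays where it is left.
- drawer_handle (a point): middle of the drawer's black bar handle: a round bar 11 mm thick, 90 mm long along y, its axis 40 mm in front of the drawer's front face (29 mm clear behind the bar, between end posts at y +-41 mm), 112 mm above the bench, so 30 mm below the cabinet top. Axes as dryer. Moves with the drawer.
- drawer_in (a point): centre of the drawer's inner floor (aluminium), 70 mm above the bench; axes as dryer. The inside is 188 mm long (x +-94 mm) and 292 mm wide (y +-146 mm), its walls rise 42 mm above the floor, the white front 58 mm. With the drawer at its stop the part from x = -94 to +40 mm is uncovered. Moves with the drawer.
- vent (a joint): angle through which the orange vent flap has been pressed down, rad: 0 standing open at 0.85 rad (49 degrees) above level, 0.85 shut flat on the cabinet top. It is sprung: up to 0.55 it springs back open, beyond that its catch draws it shut and holds it. A push of about 7 N at its middle takes it down.
- vent_hinge (a point): middle of the flap's hinge axis, 143 mm above the bench, at the flap's lower left (+y) edge; the axis runs along the dryer's x. The flap, 72 mm along the hinge, 98 mm out from it (this frame's -y) and 8 mm thick (its upper face 8 mm up this frame's z), turns with this frame; its free edge, towards the knob, lifts.
- vent_mid (a point): centre of the flap's upper face, 49 mm from the hinge; z is the face's outward normal. Moves with the flap; with the flap shut it is 151 mm above the bench.
- timer (a joint): angle of the timer knob, rad, growing clockwise seen from above: 0 off, 1.2 on (end stops). A sprung detent with its hump at 0.6 (about 0.12 N m) makes it click over; short of the hump it springs back to off.
- knob_grip (a point): grip point of the knob, on its upright axis, 179 mm above the bench: a black bar grip 50 mm long (this frame's x), 16 mm thick (this frame's y), its top 11 mm above this point; the disc under the bar, 48 mm across, lies 21 mm below this point. The frame turns with the knob.
- pliers_red: pliers, red handles, short wide cutting jaws, 112 mm long, 15 mm thick, 48 mm across the handle ends, 130 g, lying flat. Origin: at the rivet, mid-thickness (7.5 mm above what they lie on). x points along the jaws (36 to 48 mm ahead), handles reach 71 mm behind. Grip at the origin: a joint block with parallel sides, 24 mm wide (y), 26 mm long (x). May be absent (None).
- pliers_green: pliers, green handles, slim straight jaws, 117 mm long, 15 mm thick, 48 mm across the handle ends, 130 g, lying flat. Origin: at the rivet, mid-thickness (7.5 mm above what they lie on). x points along the jaws (36 to 48 mm ahead), handles reach 71 mm behind. Grip at the origin: a joint block with parallel sides, 24 mm wide (y), 26 mm long (x). May be absent (None).
- pliers_yellow: pliers, yellow handles, wide flat jaws, 117 mm long, 15 mm thick, 48 mm across the handle ends, 130 g, lying flat. Origin: at the rivet, mid-thickness (7.5 mm above what they lie on). x points along the jaws (36 to 48 mm ahead), handles reach 71 mm behind. Grip at the origin: a joint block with parallel sides, 24 mm wide (y), 26 mm long (x). May be absent (None).
- pliers_black: pliers, black handles, slim jaws bent slightly aside, 118 mm long, 15 mm thick, 48 mm across the handle ends, 130 g, lying flat. Origin: at the rivet, mid-thickness (7.5 mm above what they lie on). x points along the jaws (36 to 48 mm ahead), handles reach 71 mm behind. Grip at the origin: a joint block with parallel sides, 24 mm wide (y), 26 mm long (x). May be absent (None).
- mat: blue rinse mat, 270 x 250 mm, 3 mm thick, fixed on the bench; the pliers start on it. Origin at the centre of its underside.
- crock: white stoneware crock with brown lid, 148 mm across, 148 mm high, loose, origin at the centre of its underside; not part of the job.
- bottle: clear bottle with red cap, 60 mm across, 170 mm high, loose, origin at the centre of its underside; not part of the job.
- bench_block: polished steel bench block, 90 x 90 x 22 mm, loose, origin at the centre of its underside; not part of the job.
Mind the look-alikes: they are no part of the job. What is shaped like the pliers_yellow but purple is not meant. Leave any purple look-alike of the pliers_red alone.

How it is judged:
By the outcome, as a careful person would: the job done as asked, in the order asked, and still so for the second after the job is handed in, with the robot touching nothing.
Of pliers_red, pliers_green, pliers_yellow, pliers_black only 2 to 4 are there at a start; the rules pass over those that are not, and their reading is None.
At some moment in a run one of pliers_red, pliers_green, pliers_yellow, pliers_black may be knocked a few centimetres aside while the robot is not near it.
Once in a run the grip may slacken for a moment while it holds something.
It also fails if it takes over 210 s, if anything falls off the work surface, if the arm or the gripper's body presses on something with over 40 N, if the wrist force passes 120 N, or if a joint passes its speed limit or range.

## Robot

A 7-joint arm with a two-finger parallel gripper is mounted at the origin on the work surface. World frame = base frame: x ahead of the robot, y to its left, z up, the work surface at z = 0. Lengths are in m, angles in degrees, forces in N, time in s.
With the tool pointing down it reaches from about 0.425 to 0.925 m from the base axis. Payload 6.8 kg.
Tool frame: the origin (TCP) lies at the very end of the fingers, on their centre line; the grasp point (between the pads) lies ctrl.grasp_offset behind it (ctrl.grasp_offset is the distance from the TCP to the grasp point, in m); z points along the fingers, y is the line along which they close (so a half turn about z gives the same grasp; the last joint's range is limited). The gripper opens to 85 mm and grips with 20 to 120 N. Pads are 22 mm wide; open, the fingers measure 114 mm over their backs; the gripper's body (76 mm by 85 mm) begins 54 mm behind the grasp point. The pads swing forward as they close: fully open they stand 13 mm farther back than shut.
Start: joints at [-72.198, 27.33, 1.283, 89.118, -0.659, 63.558, -4.761], TCP at [0.274, 0.617, 0.231] pointing down, gripper open.
Joint ranges: [-169.35, 169.35], [-19.33, 120.38], [-80.79, 83.38], [13.8, 139.57], [-78.32, 258.32], [9.67, 109.79], [-169.56, 169.56]. Speed limits (degrees/s): [136.94, 136.94, 180, 180, 180, 180, 180].

## Interface

Orientations are given as [roll, pitch, yaw] about the fixed x, y, z axes, in that order (R = Rz(yaw) Ry(pitch) Rx(roll)).
In Python, from plant import ctrl gives the robot as it stands. The module is installed in compiled form; this text tells all that it offers. Calls block until the motion is done:
- ctrl.goto(position, orientation): joint-space move of the TCP to a pose.
- ctrl.movel(position, velocity=0.15, attitude=None, stop_force=None): straight line of the TCP; attitude=None keeps the orientation; velocity is the mean speed in m/s. With stop_force (N) it stops when the force on the tool has changed by that much, and returns True; else False.
- ctrl.movej(angles): joint-space move.
- ctrl.ungrasp() and ctrl.grasp(squeeze=None): open the fingers fully, or close them until they stop; squeeze is the grip in N (None keeps the last).
- ctrl.sleep(seconds).
- ctrl.ik(position, orientation): joint angles nearest the present ones, or None.
- ctrl.state(): the state.
- ctrl.read_camera(name): name is "side" or "top"; returns a dict with "image" (480x640x3 uint8, red, green, blue), "mtx" (3x3 intrinsics, pixels), "k1" (the pictures are not rectified: a ray, as slopes to the right and down, at radius r is drawn at 1 + k1 r^2 times it, then the intrinsics apply), "R" (3x3) and "t" (3): a world point X has camera coordinates R X + t. Camera axes: x right, y down, z forward; pixel columns grow to the right and rows downward; lengths in m; the calibration is good to about 2 mm. A picture is of the moment at which its call begins. There is no depth.
A pose or a line that the arm cannot do raises ctrl.PlanningError and nothing moves.
- ctrl.job_done(): hands the job in; it is judged then, once.
Trained networks look in the newest picture that a camera, given by its name, has taken for a name from the list of things; names that differ only in an ending like _2 or _b are one class to them, and where a whole thing is asked for, a point or a joint stands for the part that bears it (a point fixed in the world has none). Each returns a list of dicts, best first, with "p" (0 to 1); they miss things now and then, are a little off and sometimes report something else, mostly with a low value. They report only what shows in the picture. A call takes as long as a camera call. They do not tell look-alikes from the thing itself.
- ctrl.outline_of(camera, thing): "pixels" (480x640 bool, what is visible of it) and "bbox" ([left, top, width, height] in pixels, round what is visible of it).
The state is a dict: "clock": time; "qpos": joint angles; "qd": joint speeds; "effort": joint torques, N m; "position": TCP position; "orientation": TCP orientation; "wrist_force": force on the tool from outside, world axes, zero at the start; "torque": the same for the moment, N m; "finger_gap": finger opening in m; "grasp_force": force on a finger pad.
Only numpy, scipy, OpenCV 4.12 (cv2) and the standard library are available. Lean on these libraries where they do the work, as an engineer would, in place of code of your own. Each camera call takes 0.05 s, during which the arm holds its last target. There are 200 camera calls.

## Working session

There is one attempt and no reset: what is moved stays moved. The work goes in short steps, each a Python script; the robot and the scene stay as the last script left them, time stands still between calls to the robot, and variables do not carry over. Pictures are saved under pics/ and viewed, at most 16 in all, crops included, and the job is handed in when it is done.

```bash
mkdir -p pics; ls; python3 - <<'E'
from plant import ctrl
import cv2,numpy as np
print(ctrl.state()['clock'],ctrl.grasp_offset)
for n in ['side','top']:
    c=ctrl.read_camera(n); cv2.imwrite(f'pics/{n}0.png',c['image'][:,:,::-1])
    print(n,c['mtx'].tolist(),c['k1'],np.round(c['R'],4).tolist(),c['t'])
    np.savez(f'{n}0.npz',**c)
    for t in ['dryer','drawer_handle','vent','timer','pliers_red','pliers_green','pliers_yellow','pliers_black','crock','bottle','bench_block','mat']:
        print(t,[(round(o['p'],2),list(map(int,o['bbox']))) for o in ctrl.outline_of(n,t)][:4])
print(ctrl.state()['clock'])
E
```

```text
pics
0.0 0.0187
side [[482.69299165425826, 0.0, 316.4562972650887], [0.0, 482.69299165425826, 238.56083999616854], [0.0, 0.0, 1.0]] -0.11218154837703483 [[-0.9386, -0.3443, 0.0212], [-0.2577, 0.659, -0.7066], [0.2293, -0.6687, -0.7073]] [0.52349636 0.22138233 1.20601789]
dryer [(0.63, [218, 122, 143, 119]), (0.58, [319, 330, 39, 26])]
drawer_handle [(0.68, [283, 158, 75, 73])]
vent [(0.68, [264, 164, 35, 41])]
timer [(0.81, [328, 142, 16, 18])]
pliers_red [(0.94, [316, 330, 46, 28]), (0.76, [365, 281, 37, 29])]
pliers_green [(0.73, [228, 350, 51, 21])]
pliers_yellow [(0.96, [290, 364, 41, 26]), (0.85, [198, 312, 18, 44])]
pliers_black [(0.79, [259, 320, 46, 26])]
crock [(0.94, [255, 424, 84, 55])]
bottle [(0.74, [219, 239, 27, 55]), (0.15, [229, 354, 50, 18])]
bench_block [(0.86, [390, 163, 36, 26])]
mat [(0.91, [227, 304, 135, 109]), (0.5, [222, 238, 25, 56]), (0.32, [324, 144, 16, 17]), (0.26, [229, 352, 47, 19])]
top [[457.8799162117916, 0.0, 322.2212649787965], [0.0, 457.8799162117916, 243.12776443723493], [0.0, 0.0, 1.0]] -0.06007892607379924 [[-0.0152, -0.9999, 0.004], [-0.9832, 0.0142, -0.1822], [0.1821, -0.0067, -0.9833]] [0.05286887 0.59152408 1.42236524]
dryer [(0.58, [349, 139, 125, 113])]
drawer_handle [(0.63, [349, 215, 102, 37])]
vent [(0.73, [353, 188, 33, 20]), (0.53, [349, 211, 107, 42])]
timer [(0.69, [436, 213, 12, 20])]
pliers_red [(0.47, [307, 308, 30, 21]), (0.43, [225, 233, 8, 34])]
pliers_green [(0.64, [225, 231, 9, 36])]
pliers_yellow [(0.69, [228, 276, 14, 36]), (0.62, [261, 284, 17, 32]), (0.49, [228, 194, 32, 19])]
pliers_black [(0.46, [257, 234, 11, 38])]
crock [(0.56, [130, 284, 58, 44]), (0.26, [257, 235, 11, 37])]
bottle [(0.65, [279, 186, 22, 26])]
bench_block [(0.78, [473, 288, 27, 24]), (0.45, [354, 186, 29, 25])]
mat [(0.81, [211, 231, 81, 86]), (0.45, [435, 216, 11, 17])]
1.3
```

```bash
python3 - <<'E'
import cv2
a=cv2.imread('pics/side0.png'); cv2.imwrite('pics/s0c.png',cv2.resize(a[110:430,170:450],None,fx=1.85*1.0,fy=1.85,interpolation=cv2.INTER_CUBIC))
b=cv2.imread('pics/top0.png'); cv2.imwrite('pics/t0c.png',cv2.resize(b[120:350,120:520],None,fx=2,fy=2,interpolation=cv2.INTER_CUBIC))
E
```

```text
(no output)
```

View pics/s0c.png

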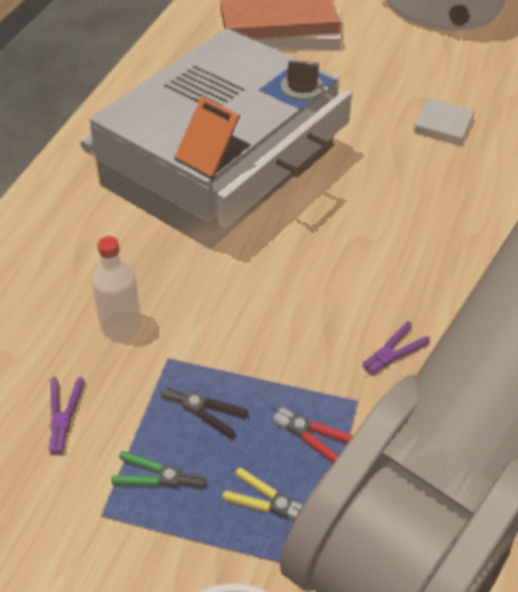

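View pics/t0c.png

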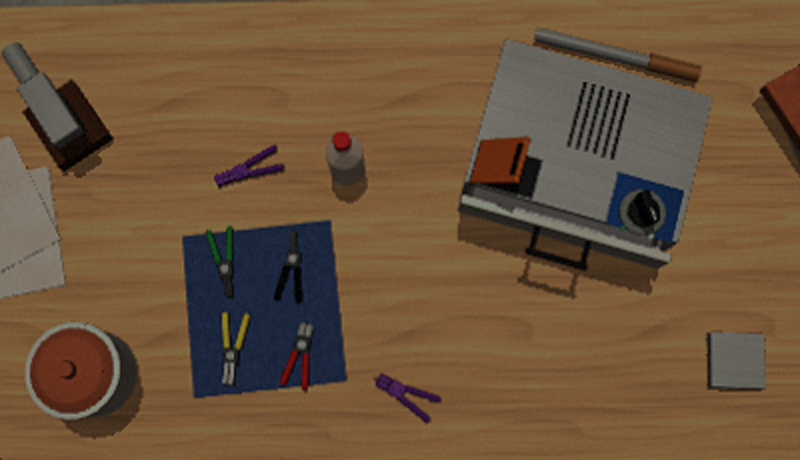

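```bash
cat > h.py <<'E'
import numpy as np, cv2
from plant import ctrl
def load(n): return dict(np.load(n+'.npz'))
def proj(c,P):
    P=np.atleast_2d(P).astype(float)
    return cv2.projectPoints(P,cv2.Rodrigues(c['R'])[0],c['t'],c['mtx'],np.array([float(c['k1']),0,0,0]))[0][:,0]
def unproj(c,uv,z):
    uv=np.atleast_2d(uv).astype(float)
    n=cv2.undistortPoints(uv[:,None],c['mtx'],np.array([float(c['k1']),0,0,0]))[:,0]
    d=np.c_[n,np.ones(len(n))]@c['R']; o=-c['R'].T@c['t']
    return o+d*((z-o[2])/d[:,2])[:,None]
def pliers(c,m,z):
    """rivet xy and yaw of jaw direction from a mask lying at height z"""
    v,u=np.nonzero(m); P=unproj(c,np.c_[u,v],z)[:,:2]
    mu=P.mean(0); w,V=np.linalg.eigh(np.cov((P-mu).T)); a=V[:,1]
    s=(P-mu)@a; q=(P-mu)@V[:,0]
    lo,hi=s<np.percentile(s,20),s>np.percentile(s,80)
    if q[lo].std()<q[hi].std(): a=-a; s=-s
    p=np.array([-a[1],a[0]]); q=(P-mu)@p
    lo,hi=np.percentile(s,[1,99]); lo-=.001; hi+=.001
    r=mu+a*(.5*(lo+.071)+.5*(hi-.046))+p*(q[s>.01].mean()*.5)
    return r,np.degrees(np.arctan2(a[1],a[0])),(hi-lo)
E
python3 - <<'E'
from h import *
T=load('top0');S=load('side0')
for n,uv,z in [('backL',(372.5,140),.142),('backR',(476,168.5),.142),('knobtop',(442,224),.19),('hL',(385,235.5),.112),('hR',(414,245),.112),('frontL',(351.5,220),.128),('frontR',(453.5,251),.128)]:
    print(n,unproj(T,[uv],z)[0].round(3))
for n in ['side','top']:
    c=ctrl.read_camera(n)
    for t in ['red','green','yellow','black']:
        for o in ctrl.outline_of(n,'pliers_'+t):
            if o['p']>.3:
                m=o['pixels']; r,a,l=pliers(c,m,.0105); print(n,t,round(o['p'],2),r.round(3),round(a),round(l,3),c['image'][m].mean(0).round())
    for t,z in [('bottle',.08),('crock',.148),('bench_block',.022)]:
        for o in ctrl.outline_of(n,t)[:1]:
            b=o['bbox']; print(n,t,unproj(c,[[b[0]+b[2]/2,b[1]+b[3]/2]],z)[0].round(3))
for n,(x0,y0,w,h) in dict(top=(342,130,140,130),side=(210,115,160,140)).items():
    im=cv2.imread(f'pics/{n}0.png'); cv2.imwrite(f'pics/{n}z.png',cv2.resize(im[y0:y0+h,x0:x0+w],None,fx=4.5,fy=4.5,interpolation=cv2.INTER_CUBIC))
print(ctrl.state()['clock'])
E
```

```text
backL [ 0.907 -0.12   0.142]
backR [ 0.809 -0.444  0.142]
knobtop [ 0.62  -0.311  0.19 ]
hL [ 0.603 -0.151  0.112]
hR [ 0.572 -0.24   0.112]
frontL [ 0.65  -0.047  0.128]
frontR [ 0.548 -0.358  0.128]
side red 0.69 [0.437 0.218] -11 0.098 [147.  94.  93.]
side red 0.44 [ 0.684 -0.517] 109 0.1 [78. 64. 55.]
side green 0.91 [0.566 0.346] -171 0.113 [ 93. 113.  90.]
side yellow 0.84 [0.436 0.332] 176 0.092 [161. 149. 103.]
side yellow 0.64 [0.732 0.325] 113 0.121 [135.  89. 126.]
side yellow 0.4 [ 0.776 -0.317] 89 0.534 [144. 130. 119.]
side black 0.56 [0.582 0.235] -5 0.113 [85. 77. 76.]
side bottle [0.731 0.143 0.08 ]
side crock [0.399 0.549 0.148]
side bench_block [ 0.397 -0.465  0.022]
top red 0.51 [0.44  0.213] -9 0.101 [66. 35. 37.]
top red 0.47 [0.363 0.058] 58 0.101 [56. 26. 62.]
top green 0.7 [0.569 0.342] -174 0.098 [31. 53. 35.]
top yellow 0.75 [0.732 0.319] 111 0.113 [53. 27. 53.]
top yellow 0.51 [0.425 0.329] 169 0.103 [93. 86. 47.]
top black 0.62 [0.583 0.232] -10 0.113 [23. 25. 28.]
top bottle [0.738 0.138 0.08 ]
top crock [0.396 0.533 0.148]
top bench_block [ 0.404 -0.49   0.022]
2.1
```

View pics/topz.png

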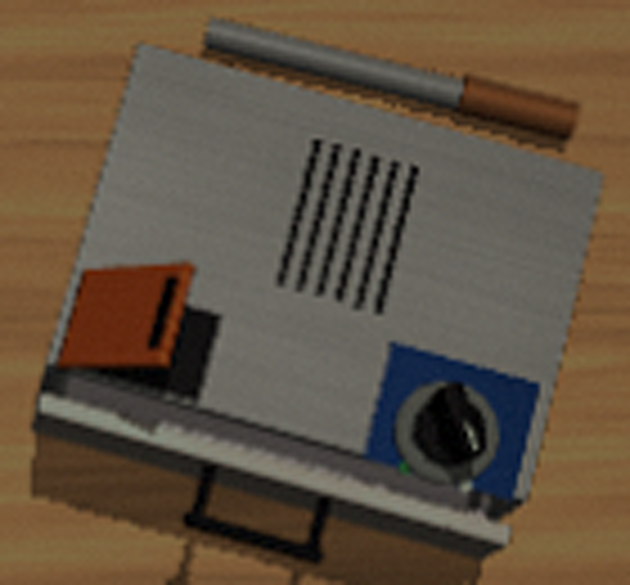

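View pics/sidez.png

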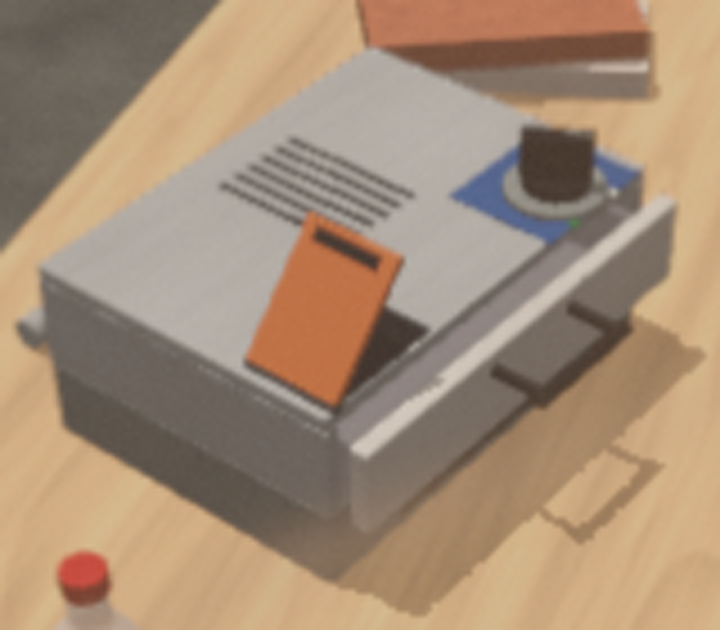

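```bash
cat > fit.py <<'E'
from h import *
from scipy.optimize import least_squares
T=load('top0');S=load('side0')
o=np.array
tp=lambda u,v:(342+u/4.5,130+v/4.5)
sp=lambda u,v:(210+u/4.5,115+v/4.5)
# camera, pixel, model point (d = drawer shift flag), front cabinet edge x=f
L=[(T,tp(138,43),(.26,.17,.142),0),(T,tp(602,173),(.26,-.17,.142),0),(S,sp(45,268),(.26,.17,.142),0),(S,sp(372,47),(.26,-.17,.142),0),
(T,tp(190,520),(-.04,.045,.112),1),(T,tp(320,557),(-.04,-.045,.112),1)]
def res(p):
    c,s=np.cos(p[2]),np.sin(p[2]); R=[]
    for cam,uv,m,d in L:
        x=m[0]-d*p[3]; y=m[1]
        R.append(proj(cam,[p[0]+c*x-s*y,p[1]+s*x+c*y,m[2]])[0]-uv)
    return np.concatenate(R)
r=least_squares(res,[.6,-.2,-.3,.01]); p=r.x
print(p[:2],np.degrees(p[2]),'drawer',p[3]); print(r.fun.reshape(-1,2).round(1).tolist())
c,s=np.cos(p[2]),np.sin(p[2]); A=o([[c,-s],[s,c]])
inv=lambda X:A.T@(X[:2]-p[:2])
for n,cam,uv,z in [('cabFL',T,tp(50,368),.142),('cabFR',T,tp(523,500),.142),('drFL',T,tp(40,396),.128),('drFR',T,tp(508,538),.128),
 ('S drFL',S,sp(352,450),.128),('S drFR',S,sp(675,203),.128),('knob disc',T,tp(448,434),.158),('S knob disc',S,sp(552,190),.158),('knob top a',T,tp(457,385),.19),('knob top b',T,tp(475,462),.19),('S knobtop',S,sp(558,132),.19),
 ('flap hinge f',T,tp(58,365),.148),('flap hinge b',T,tp(83,270),.148),('S hinge f',S,sp(330,403),.145),('S hinge b',S,sp(247,362),.145),('S flap tip f',S,sp(402,260),.217),('S flap tip b',S,sp(313,212),.217),('T tip f',T,tp(172,367),.217),('T tip b',T,tp(194,263),.217),
 ('S hL',S,sp(545,395),.112),('S hR',S,sp(628,325),.112)]:
    X=unproj(cam,[uv],z)[0]; print(n,X.round(3),inv(X).round(3))
np.save('dry.npy',p)
E
python3 fit.py
```

```text
[ 0.60685312 -0.20624878] -16.591270064981003 drawer 0.011389375769102256
[[-0.9, 1.1], [-0.0, 0.4], [-0.7, -1.3], [-0.0, -1.4], [0.3, 0.2], [-0.5, -0.2]]
cabFL [ 0.673 -0.052  0.142] [0.019 0.167]
cabFR [ 0.576 -0.371  0.142] [ 0.018 -0.166]
drFL [ 0.656 -0.045  0.128] [0.002 0.168]
drFR [ 0.553 -0.363  0.128] [-0.007 -0.165]
S drFL [ 0.655 -0.038  0.128] [-0.002  0.175]
S drFR [ 0.547 -0.35   0.128] [-0.017 -0.155]
knob disc [ 0.619 -0.318  0.158] [ 0.044 -0.103]
S knob disc [ 0.617 -0.292  0.158] [ 0.034 -0.08 ]
knob top a [ 0.645 -0.317  0.19 ] [ 0.068 -0.095]
knob top b [ 0.593 -0.325  0.19 ] [ 0.021 -0.118]
S knobtop [ 0.621 -0.313  0.19 ] [ 0.044 -0.098]
flap hinge f [ 0.673 -0.057  0.148] [0.021 0.162]
flap hinge b [ 0.74  -0.076  0.148] [0.09  0.163]
S hinge f [ 0.676 -0.055  0.145] [0.023 0.165]
S hinge b [ 0.738 -0.071  0.145] [0.087 0.167]
S flap tip f [ 0.652 -0.113  0.217] [0.017 0.102]
S flap tip b [ 0.72  -0.138  0.217] [0.089 0.098]
T tip f [ 0.653 -0.125  0.217] [0.021 0.091]
T tip b [ 0.723 -0.142  0.217] [0.093 0.095]
S hL [ 0.57  -0.146  0.112] [-0.053  0.048]
S hR [ 0.542 -0.231  0.112] [-0.055 -0.042]
```

```bash
cat >> h.py <<'E'
D=np.load('dry.npy') if __import__('os').path.exists('dry.npy') else None
def dw(x,y,z=0):
    c,s=np.cos(D[2]),np.sin(D[2]); return [D[0]+c*x-s*y,D[1]+s*x+c*y,z]
def wd(X):
    c,s=np.cos(D[2]),np.sin(D[2]); return np.array([[c,s],[-s,c]])@(np.array(X)[:2]-D[:2])
DY=np.degrees(D[2]) if D is not None else 0
def go(pos,close,half=None):
    """joint move, tool down, fingers closing along world angle `close` (deg); picks the half turn with least joint 7 swing"""
    q0=ctrl.state()['qpos']; best=None
    for k in ([0,180] if half is None else [half]):
        o=[180,0,(close+90+k+180)%360-180]; q=ctrl.ik(pos,o)
        if q is not None:
            d=np.abs(np.array(q)-q0).max()+.3*abs(q[6])
            if best is None or d<best[0]: best=(d,o)
    if best is None: raise Exception('no ik')
    ctrl.goto(pos,best[1]); return best[1][2]
def st(msg=''):
    s=ctrl.state(); print(msg,round(s['clock'],1),np.round(s['position'],4),np.round(s['wrist_force'],1),'gap',round(s['finger_gap'],4),'gf',round(s['grasp_force'],1))
E
python3 - <<'E'
from h import *
s=ctrl.state(); print(s['orientation'])
p=list(s['position']); p[2]=.34; ctrl.movel(p,.3)
bx=-.052-.030
print(go(dw(bx,0,.30),DY)); st('above'); print(ctrl.state()['qpos'])
ctrl.movel(dw(bx,0,.17),.25)
print(ctrl.movel(dw(bx,0,.086),.06,stop_force=8)); st('down')
print(ctrl.movel(dw(bx-.155,0,.086),.06,stop_force=10)); st('pulled')
print(wd(ctrl.state()['position'])-[bx,0])
ctrl.sleep(.3)
c=ctrl.read_camera('top'); cv2.imwrite('pics/t1.png',cv2.resize(c['image'][120:320,330:490,::-1],None,fx=3,fy=3,interpolation=cv2.INTER_CUBIC))
E
```

```text
[ 1.79997668e+02 -1.19209330e-03  1.56004247e+02]
73.40872993501898
above 5.6 [ 0.5288 -0.1819  0.2999] [ 0.7 -0.5 -0.3] gap 0.0855 gf 0.0
[-32.0524848   18.91093224  57.22848199 102.99106172 -17.16700478
  67.44813976  13.98614576]
False
down 7.8 [ 0.5285 -0.1829  0.0863] [ 0.6 -0.9  0.1] gap 0.0857 gf 0.0
True
pulled 9.7 [ 0.4028 -0.1455  0.0864] [ 2.7 -2.1  1.6] gap 0.0858 gf 1.0
[-1.30852539e-01 -4.89322695e-05]
```

View pics/t1.png

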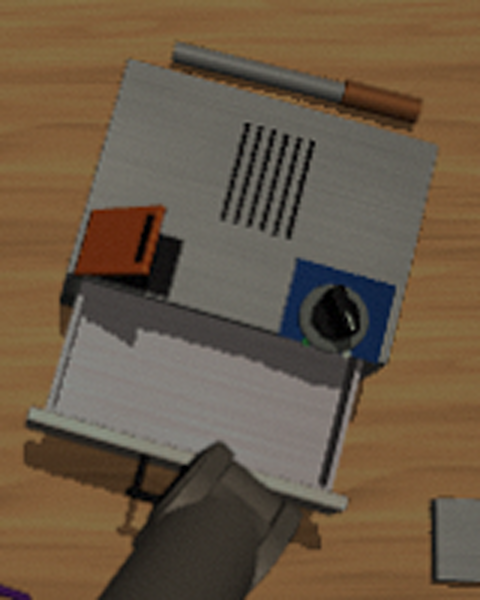

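```bash
python3 - <<'E'
from h import *
D[:2]=dw(.0045,0)[:2]; np.save('dry.npy',D)
p=wd(ctrl.state()['position'])
ctrl.movel(dw(p[0]+.005,p[1],.0864),.1); ctrl.movel(dw(p[0]+.005,p[1],.30),.3)
go(dw(.0,-.05,.36),DY); ctrl.sleep(.2); out=[]
for n,(x0,y0,w,h) in dict(top=(205,220,100,110),side=(195,300,175,120)).items():
    c=ctrl.read_camera(n); np.savez(n+'1.npz',**c); f={'top':4,'side':3}[n]
    im=cv2.resize(c['image'][y0:y0+h,x0:x0+w,::-1],None,fx=f,fy=f,interpolation=cv2.INTER_CUBIC)
    for t in ['red','green','yellow','black']:
        for o in ctrl.outline_of(n,'pliers_'+t):
            r,a,l=pliers(c,o['pixels'],.0105)
            if o['p']>.3 and .3<r[0]<.65 and .15<r[1]<.42:
                print(n,t,round(o['p'],2),r.round(3),round(a,1),round(l,3))
                d=np.array([np.cos(np.radians(a)),np.sin(np.radians(a))])
                q=proj(c,[[*(r+k*d),.0105] for k in (-.071,0,.048)]); q=((q-[x0,y0]+.5)*f).astype(int)
                cv2.polylines(im,[q[:,None]],False,(255,0,255),1); cv2.circle(im,tuple(map(int,q[1])),4,(255,255,0),1)
    out.append(im)
H=max(i.shape[0] for i in out)
out=[cv2.copyMakeBorder(i,0,H-i.shape[0],0,0,cv2.BORDER_CONSTANT) for i in out]
im=np.hstack(out); im=cv2.resize(im,None,fx=min(1,800/im.shape[1]),fy=min(1,800/im.shape[1])); cv2.imwrite('pics/m1.png',im)
c=load('top1')
for n,uv in [('L',(28,412)),('R',(345,508))]:
    print(n,wd(unproj(c,[(330+uv[0]/3,120+uv[1]/3)],.128)[0]).round(4))
st()
E
```

```text
top red 0.61 [0.438 0.215] -12.9 0.098
top green 0.48 [0.567 0.342] -172.0 0.115
top yellow 0.52 [0.423 0.329] 167.3 0.111
top black 0.6 [0.584 0.23 ] -5.0 0.113
side green 0.93 [0.564 0.346] -168.3 0.11
side yellow 0.69 [0.423 0.332] 176.0 0.113
side black 0.61 [0.581 0.235] -3.0 0.12
L [-0.1314  0.1703]
R [-0.1391 -0.1634]
 12.9 [ 0.5969 -0.2554  0.36  ] [ 0.7 -0.8  0.2] gap 0.0854 gf 0.0
```

View pics/m1.png

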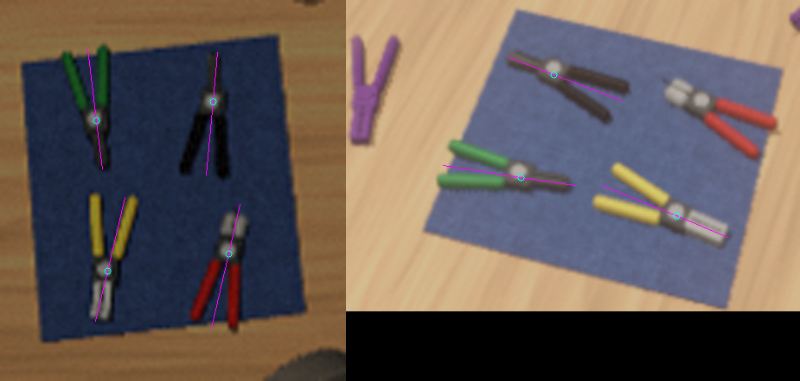

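```bash
cat >> h.py <<'E'
def pick(xy,yaw,target_yaw,place_xyz,squeeze=60):
    """grip pliers at rivet; the half turn is chosen so that the later placing is reachable"""
    q0=ctrl.state()['qpos']; best=None
    for k in (-90,90):
        w=lambda a:(a+180)%360-180
        op,ol=[180,0,w(yaw+k+90)],[180,0,w(target_yaw+k+90)]
        a=ctrl.ik([*xy,.15],op); b=ctrl.ik(place_xyz,ol)
        if a is None or b is None: continue
        d=np.abs(np.array(a)-q0).max()+np.abs(np.array(a)-np.array(b))[[0,6]].max()
        if best is None or d<best[0]: best=(d,op,ol)
    _,op,ol=best
    ctrl.goto([*xy,.25],op); ctrl.movel([*xy,.06],.3)
    print('hit',ctrl.movel([*xy,.006],.08,stop_force=12))
    ctrl.grasp(squeeze); st('grip'); ctrl.movel([*xy,.27],.25); st('lifted'); return ol
E
python3 - <<'E'
from h import *
import json
ol=pick((.566,.344),-171,DY+180,dw(-.06,.085,.27)); json.dump(ol,open('ol.json','w'))
x,y,z=ctrl.state()['position']
out=[]
din=-.022
def rect(x0,x1,y0,y1,z): return [dw(x0,y0,z),dw(x1,y0,z),dw(x1,y1,z),dw(x0,y1,z)]
for n,(x0,y0,w,h) in dict(top=(330,125,165,185),side=(210,110,205,200)).items():
    c=ctrl.read_camera(n); np.savez(n+'2.npz',**c); f={'top':3,'side':2.4}[n]
    im=cv2.resize(c['image'][y0:y0+h,x0:x0+w,::-1],None,fx=f,fy=f,interpolation=cv2.INTER_CUBIC)
    if n=='top': im=cv2.convertScaleAbs(im,alpha=1.6)
    for r,col in [(rect(.018,.26,-.17,.17,.142),(0,255,0)),(rect(din-.094,din+.04,-.146,.146,.07),(255,0,255)),(rect(-.14,-.14,-.168,.168,.128),(255,255,0)),(rect(-.18,-.18,-.045,.045,.112),(0,0,255)),([dw(.044,-.1,.158)],(0,0,255))]:
        q=((proj(c,r)-[x0,y0]+.5)*f).astype(int); cv2.polylines(im,[q[:,None]],True,col,1)
        if len(r)==1: cv2.circle(im,tuple(map(int,q[0])),3,col,1)
    out.append(im)
H=max(i.shape[0] for i in out)
out=[cv2.copyMakeBorder(i,0,H-i.shape[0],0,0,cv2.BORDER_CONSTANT) for i in out]
im=np.hstack(out); s=min(1,800/im.shape[1]); print(s,out[0].shape); cv2.imwrite('pics/d1.png',cv2.resize(im,None,fx=s,fy=s,interpolation=cv2.INTER_AREA))
E
```

```text
hit False
grip 17.3 [0.5661 0.3443 0.0064] [-0.9 -0.1  4.7] gap 0.0217 gf 81.8
lifted 18.5 [0.565  0.3438 0.2684] [-0.4 -0.1 -1.6] gap 0.0222 gf 81.6
0.8105369807497467 (555, 495, 3)
```

View pics/d1.png

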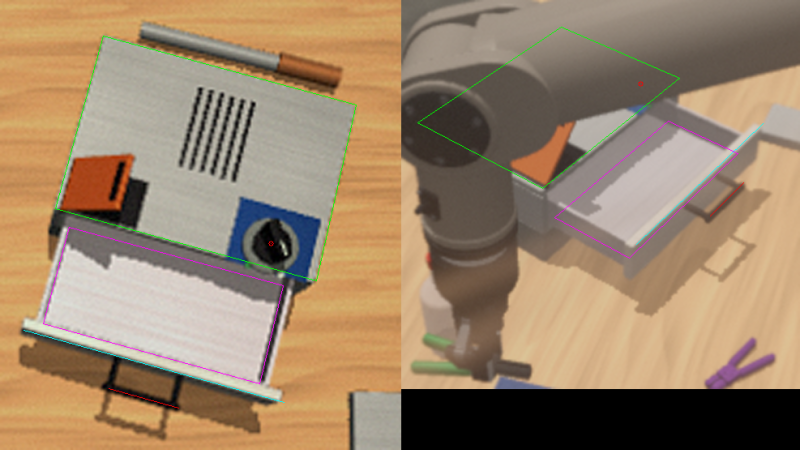

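```bash
cat >> h.py <<'E'
PX=-.060
def place(y,ol,x=PX):
    ctrl.goto(dw(x,y,.27),ol); st('over')
    ctrl.movel(dw(x,y,.10),.25)
    print('floor',ctrl.movel(dw(x,y,.0735),.05,stop_force=6)); st('set')
    ctrl.ungrasp(); ctrl.movel(dw(x,y,.16),.2); st('released')
def push(y,ol,y1,x=PX):
    """push the pliers lying at y outwards to y1 with shut fingers"""
    s=np.sign(y); a=ctrl.state()['position']
    ctrl.grasp(20); ctrl.movel(dw(x,y-s*.038,.16),.2); ctrl.movel(dw(x,y-s*.038,.074),.15,stop_force=8)
    print('push',ctrl.movel(dw(x,y1-s*.0265,.074),.06,stop_force=10)); st()
    ctrl.movel(dw(x,y1-s*.035,.074),.1); ctrl.movel(dw(x,y1-s*.035,.25),.25); ctrl.ungrasp()
def look(n,box,name,f):
    c=ctrl.read_camera(n); x0,y0,w,h=box
    im=cv2.resize(c['image'][y0:y0+h,x0:x0+w,::-1],None,fx=f,fy=f,interpolation=cv2.INTER_CUBIC)
    if n=='top': im=cv2.convertScaleAbs(im,alpha=1.6)
    cv2.imwrite('pics/'+name+'.png',im); return c
def find(t,near,z=.0105,R=.08):
    L=[]
    for n in ('top','side'):
        c=ctrl.read_camera(n)
        for o in ctrl.outline_of(n,'pliers_'+t):
            r,a,l=pliers(c,o['pixels'],z)
            if o['p']>.25 and np.hypot(*(r-near))<R: L.append((r,a)); print(n,t,round(o['p'],2),r.round(3),round(a,1),round(l,3))
    return L
E
python3 - <<'E'
from h import *
import h,json
P=np.array(dw(.06,.0015)[:2]); D[2]=np.radians(-17.0); c,s=np.cos(D[2]),np.sin(D[2])
D[:2]=P-np.array([c*.06,s*.06]); np.save('dry.npy',D)
ol=json.load(open('ol.json')); ol[2]+=-17.0-DY
place(.085,ol); push(.085,ol,.115)
b=find('black',(.5825,.2325)); r=find('red',(.438,.216)); y=find('yellow',(.423,.3305))
st(); look('top',(330,125,165,185),'t3',3)
E
```

```text
over 20.2 [ 0.5799 -0.1049  0.2697] [ 0.   0.3 -1.6] gap 0.0222 gf 81.6
floor True
set 21.5 [ 0.5807 -0.1068  0.0817] [0.9 1.7 5.9] gap 0.0222 gf 60.3
released 22.6 [ 0.5792 -0.1065  0.1601] [-1.5 -1.1 -0.3] gap 0.0854 gf 0.0
push False
 25.3 [ 0.58   -0.1032  0.0738] [ 0.4  0.1 -0.6] gap -0.0001 gf 0.0
top black 0.57 [0.609 0.273] 8.7 0.11
side black 0.95 [0.608 0.275] 5.1 0.111
top red 0.47 [0.438 0.215] -19.2 0.099
side red 0.55 [0.435 0.218] -11.2 0.103
top yellow 0.81 [0.423 0.331] 174.0 0.112
side yellow 0.58 [0.422 0.333] 177.2 0.114
 27.8 [ 0.5777 -0.1116  0.25  ] [ 0.4 -0.   0.4] gap 0.0854 gf 0.0
```

View pics/t3.png

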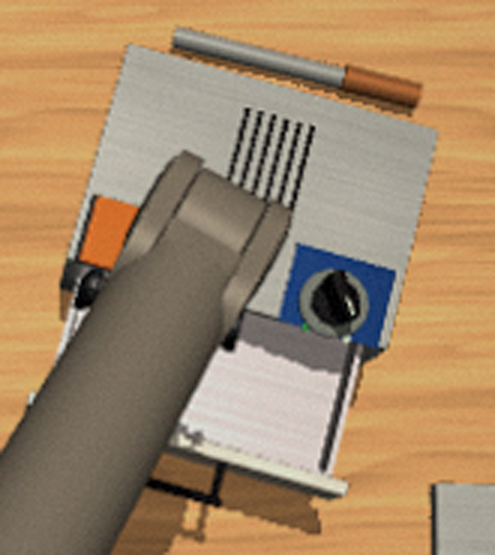

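```bash
python3 - <<'E'
from h import *
import json
ol=pick((.6085,.2735),6,DY+180,dw(PX,.038,.27)); json.dump(ol,open('ol.json','w'))
print(find('green',dw(PX,.115)[:2],.0775,.12)); print(dw(PX,.115))
look('top',(335,170,130,130),'t4',4)
E
```

```text
hit False
grip 31.5 [0.6087 0.2736 0.0066] [-1.7  0.6  5.9] gap 0.0234 gf 57.6
lifted 32.8 [0.6076 0.2734 0.2684] [ 0.   0.1 -1.4] gap 0.0236 gf 58.0
top green 0.7 [ 0.598 -0.086] 143.3 0.113
side green 0.66 [ 0.605 -0.09 ] 150.9 0.082
[(array([ 0.59764193, -0.08551928]), np.float64(143.33169421454087)), (array([ 0.60515997, -0.09022757]), np.float64(150.9091078634888))]
[np.float64(0.5879622257673677), np.float64(-0.07816906233838053), 0]
```

View pics/t4.png

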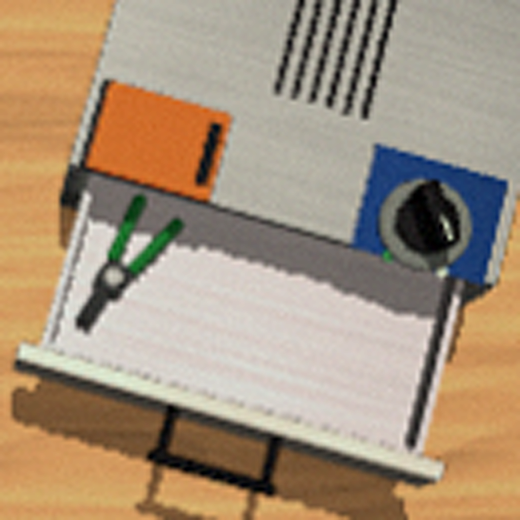

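```bash
python3 - <<'E'
from h import *
c=ctrl.read_camera('top')
for n,uv in dict(rivet=(113,278),tip=(85,327),hl=(138,200),hr=(181,221)).items():
    print(n,wd(unproj(c,[(335+uv[0]/4-.5+.125,170+uv[1]/4-.5+.125)],.0775)[0]).round(3))
for n,uv in dict(a=(105,80),b=(230,115),c=(85,165),d=(210,200)).items():
    print(n,wd(unproj(c,[(335+uv[0]/4,170+uv[1]/4)],.151)[0]).round(3))
st()
E
```

```text
rivet [-0.047  0.111]
tip [-0.092  0.122]
hl [0.02  0.109]
hr [0.013 0.071]
a [0.084 0.159]
b [0.084 0.06 ]
c [0.015 0.156]
d [0.015 0.058]
 33.0 [0.6083 0.2734 0.2693] [-0.2 -0.2 -1. ] gap 0.0237 gf 58.0
```

```bash
python3 - <<'E'
from h import *
p=ctrl.state()['position']; find('black',p[:2],p[2]+.0045,.06); st()
look('side',(180,230,160,120),'s5',5)
E
```

```text
top black 0.78 [0.585 0.27 ] 18.2 0.067
side black 0.56 [0.608 0.277] 10.2 0.117
 33.2 [0.6085 0.2734 0.2699] [ 0.1  0.1 -1. ] gap 0.0233 gf 58.0
```

View pics/s5.png

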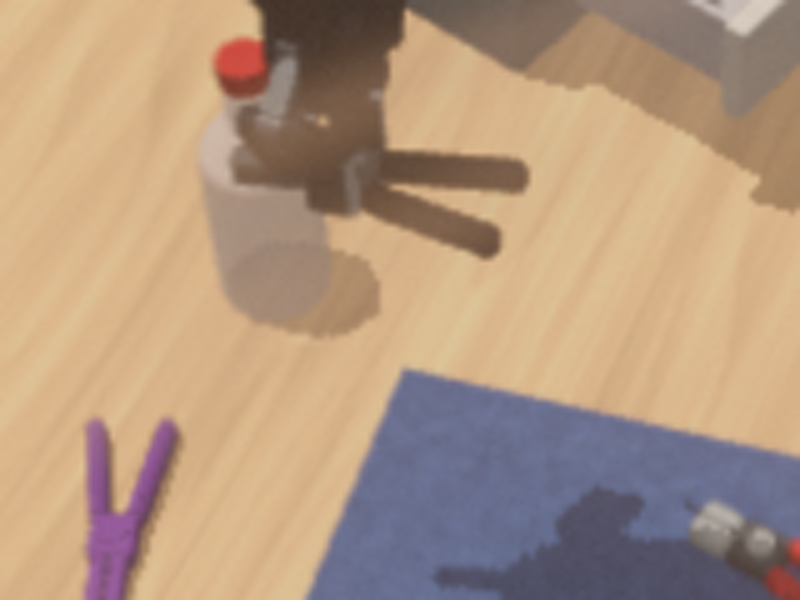

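```bash
sed -i "s/^PX=.*/PX=-.062/; s/    ctrl.movel(dw(x,y,.10),.25)$/    print('mid',ctrl.movel(dw(x,y,.10),.15,stop_force=10))/" h.py; python3 - <<'E'
from h import *
import json
place(.030,json.load(open('ol.json')))
a=find('red',(.438,.216))
ol=pick((.438,.2165),-11,DY+180,dw(PX,-.083,.27)); json.dump(ol,open('ol.json','w'))
p=ctrl.state()['position']; find('red',p[:2],p[2]+.0045,.06)
c=look('top',(335,170,130,130),'t6',4); np.savez('top6.npz',**c)
E
```

```text
over 35.6 [ 0.5615 -0.1583  0.27  ] [-0.2  0.5 -1.6] gap 0.0232 gf 58.0
mid False
floor True
set 37.4 [ 0.5612 -0.1586  0.0736] [0.5 0.7 4.1] gap 0.0235 gf 58.8
released 38.6 [ 0.5609 -0.1582  0.1593] [-1.   0.1 -0.6] gap 0.0856 gf 0.0
top red 0.73 [0.425 0.222] 156.3 0.078
side red 0.88 [0.435 0.219] -10.1 0.103
hit False
grip 42.6 [0.4382 0.2165 0.0066] [-1.6 -0.4  7.1] gap 0.0254 gf 57.5
lifted 43.8 [0.4372 0.2159 0.2686] [ 0.   0.4 -1.8] gap 0.0255 gf 58.2
side red 0.95 [0.432 0.218] -9.8 0.103
```

View pics/t6.png

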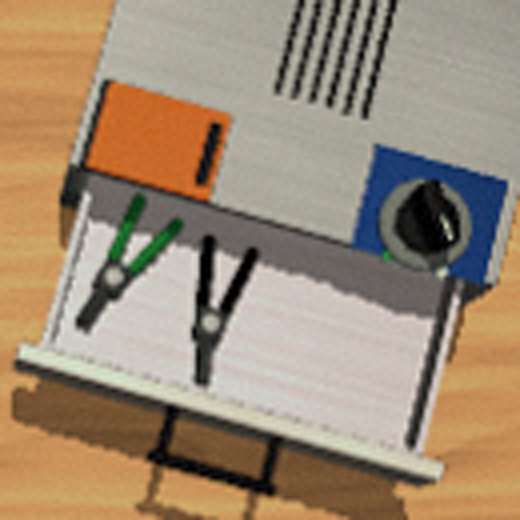

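```bash
sed -i "s/^def push(y,ol,y1,x=PX)/def push(y,ol,y1,x=PX+.008)/" h.py; python3 - <<'E'
from h import *
import json
ol=json.load(open('ol.json'))
place(-.081,ol); push(-.081,ol,-.116)
find('yellow',(.423,.3315))
ol=pick((.4225,.332),174.5,DY+180,dw(PX,-.045,.27)); json.dump(ol,open('ol.json','w'))
p=ctrl.state()['position']; find('yellow',p[:2],p[2]+.0045,.06)
c=look('top',(335,170,130,130),'t7',4); np.savez('top7.npz',**c)
E
```

```text
over 45.8 [ 0.5291 -0.2639  0.2694] [ 0.1  0.1 -1. ] gap 0.0253 gf 58.2
mid False
floor True
set 47.6 [ 0.5289 -0.2647  0.0737] [ 0.8 -0.2  5.4] gap 0.0253 gf 58.7
released 48.8 [ 0.5286 -0.2644  0.1594] [ 1.   0.4 -0.8] gap 0.0854 gf 0.0
push False
 51.6 [ 0.5338 -0.2756  0.0738] [0.4 1.5 0.9] gap 0.0 gf 0.4
top yellow 0.75 [0.422 0.332] 179.3 0.109
side yellow 0.6 [0.422 0.333] 175.0 0.116
hit False
grip 58.0 [0.4226 0.3321 0.0064] [-1.8 -0.3  5.8] gap 0.0225 gf 59.6
lifted 59.2 [0.4216 0.3317 0.2687] [ 0.5  0.1 -2. ] gap 0.0221 gf 59.0
top yellow 0.5 [0.424 0.328] 174.1 0.117
side yellow 0.85 [0.423 0.334] 175.4 0.118
```

View pics/t7.png

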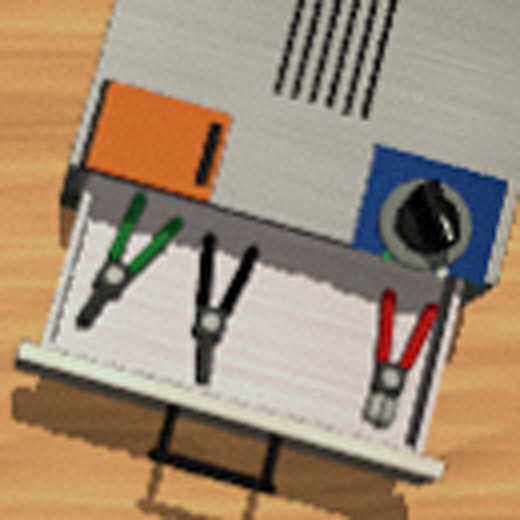

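```bash
python3 - <<'E'
from h import *
import json
c=load('top7')
f=lambda u,v:wd(unproj(c,[(335+u/4-.375,170+v/4-.375)],.0775)[0])
b,r=f(211,322),f(390,378); y=(b[1]+r[1])/2-.001; print(b,r,y)
place(y,json.load(open('ol.json')))
ctrl.movel(dw(PX,y,.27),.25); ctrl.grasp(20)
go(dw(-.26,0,.27),DY+90)
c=look('top',(335,170,130,130),'t8',4); np.savez('top8.npz',**c)
E
```

```text
[-0.05996539  0.02742852] [-0.06390687 -0.12033673] -0.04745410602972595
over 61.6 [ 0.5392 -0.2316  0.2698] [ 0.2  0.1 -1.5] gap 0.0223 gf 59.0
mid False
floor True
set 63.4 [ 0.5385 -0.2326  0.0734] [-0.   0.1  4.2] gap 0.0222 gf 59.7
released 64.6 [ 0.5383 -0.2323  0.1593] [-0.   0.8 -1. ] gap 0.0849 gf 0.0
```

View pics/t8.png

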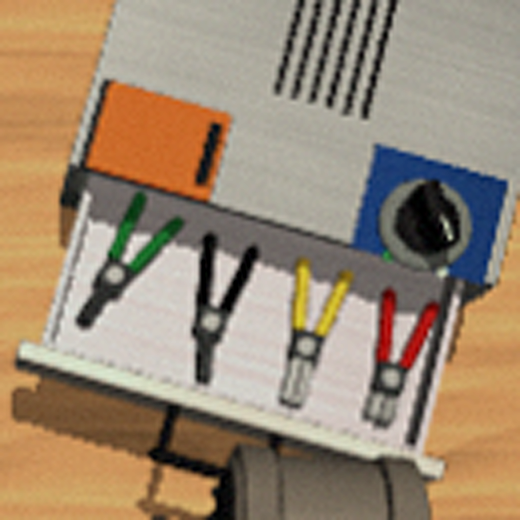

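```bash
python3 - <<'E'
from h import *
ctrl.movel(dw(-.22,0,.27),.25); ctrl.movel(dw(-.22,0,.095),.2,stop_force=8); st('low')
print(ctrl.movel(dw(-.045,0,.095),.05,stop_force=15)); st('home'); print(wd(ctrl.state()['position']))
ctrl.sleep(.3); st()
p=wd(ctrl.state()['position']); ctrl.movel(dw(p[0]-.03,0,.095),.1); ctrl.movel(dw(p[0]-.03,0,.30),.3)
go(dw(-.19,.05,.32),DY+90); 
c=look('top',(342,130,140,130),'t9',4.5); np.savez('top9.npz',**c)
c=ctrl.read_camera('side');np.savez('side9.npz',**c)
b=cv2.resize(c['image'][115:255,210:370,::-1],None,fx=3.5,fy=3.5); t=cv2.imread('pics/t9.png'); t=cv2.resize(t,None,fx=.4,fy=.4)
E
```

```text
low 68.3 [ 0.4018 -0.1416  0.0957] [-0.3  0.3  0.1] gap 0.0005 gf 0.0
True
home 71.2 [ 0.5572 -0.189   0.0941] [-0.3 -0.5  0.2] gap 0.0002 gf 0.0
[-5.69718038e-02  3.25689425e-06]
 71.5 [ 0.5566 -0.1891  0.0938] [-0.5 -0.1  0.2] gap -0.0 gf 0.0
```

View pics/t9.png

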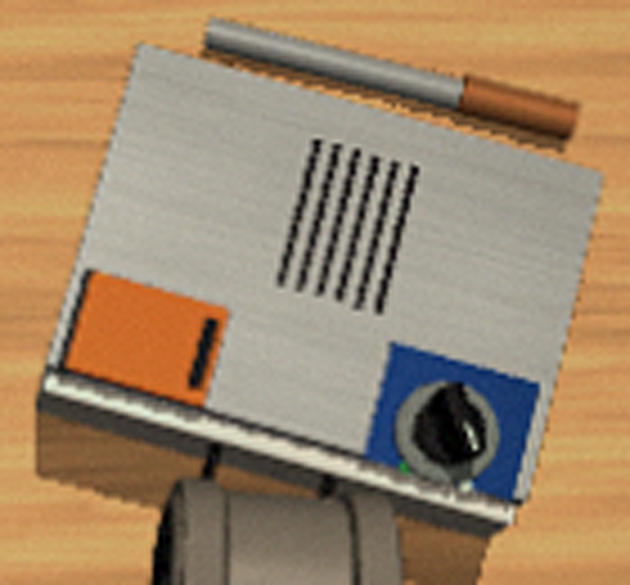

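```bash
cat > kn.py <<'E'
from h import *
import sys
cx,cy,a=map(float,sys.argv[1:4]); a=np.radians(a); out=[]
for n,f,s in [('top9',9,44),('side0',9,44)]:
    c=load(n); u0,v0=(proj(c,[cx,cy,.175])[0]-s/2).astype(int)
    im=cv2.resize(c['image'][v0:v0+s,u0:u0+s,::-1],None,fx=f,fy=f,interpolation=cv2.INTER_CUBIC); im=cv2.convertScaleAbs(im,alpha=2.0 if n=='top9' else 1.3)
    R=np.array([[np.cos(a),-np.sin(a)],[np.sin(a),np.cos(a)]])
    for z,col in [(.19,(255,255,0)),(.162,(255,0,255))]:
        P=[[*(np.array([cx,cy])+R@np.array(q)),z] for q in [(.025,.008),(.025,-.008),(-.025,-.008),(-.025,.008)]]
        cv2.polylines(im,[((proj(c,P)-[u0,v0]+.5)*f).astype(np.int32)[:,None]],True,col,1)
    P=[[cx+.024*np.cos(t),cy+.024*np.sin(t),.158] for t in np.linspace(0,6.28,40)]
    cv2.polylines(im,[((proj(c,P)-[u0,v0]+.5)*f).astype(np.int32)[:,None]],True,(0,255,0),1); out.append(im)
cv2.imwrite(sys.argv[4],np.hstack(out))
E
python3 kn.py .620 -.317 9 pics/k1.png; python3 - <<'E'
from h import *
p=wd(ctrl.state()['position'])
go(dw(-.085,0,.27),DY+90); ctrl.movel(dw(-.085,0,.095),.2)
print(ctrl.movel(dw(-.04,0,.095),.02,stop_force=20)); st('home'); print(wd(ctrl.state()['position']))
ctrl.movel(dw(-.085,0,.095),.1); ctrl.movel(dw(-.085,0,.28),.3)
# make sure of the flap
go(dw(.05,.10,.28),DY+90); ctrl.movel(dw(.05,.10,.17),.2)
print('flap',ctrl.movel(dw(.05,.10,.146),.03,stop_force=12)); st(); ctrl.movel(dw(.05,.10,.28),.25); ctrl.ungrasp(); st()
E
```

```text
True
home 76.5 [ 0.5571 -0.1891  0.0936] [ 0.  -0.3  0.3] gap 0.0001 gf 0.0
[-5.70564092e-02 -6.96765915e-05]
flap True
 79.8 [ 0.6887 -0.1246  0.1511] [-1.4  1.   7. ] gap -0.0 gf 3.9
 81.2 [ 0.6888 -0.1247  0.2801] [-0.1 -0.3 -0.8] gap 0.0856 gf 0.0
```

View pics/k1.png

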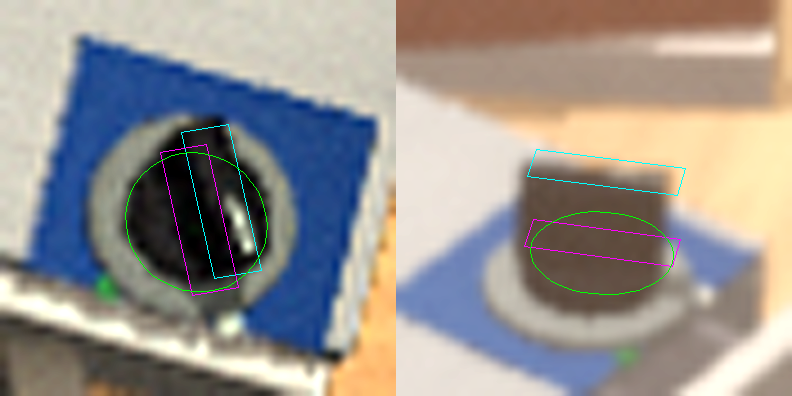

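```bash
python3 - <<'E'
from h import *
K=[.6215,-.315]; a0=14+90
best=None
for k in (0,180):
    w=lambda a:(a+k+90+180)%360-180
    qs=[ctrl.ik([*K,.163],[180,0,w(a0-d)]) for d in (0,35,66)]
    if all(q is not None for q in qs):
        m=max(abs(q[6]) for q in qs); print(k,[round(q[6]) for q in qs])
        if best is None or m<best[0]: best=(m,k)
k=best[1]; w=lambda a:(a+k+90+180)%360-180
ctrl.goto([*K,.28],[180,0,w(a0)]); ctrl.movel([*K,.21],.2); print('hit',ctrl.movel([*K,.163],.06,stop_force=8)); st()
ctrl.grasp(40); st('grip'); print(ctrl.state()['torque'].round(2) if hasattr(ctrl.state()['torque'],'round') else ctrl.state()['torque'])
p=ctrl.state()['position']; z=p[2]
for d in (15,30,45,58,66):
    ctrl.movel([*K,z],.05,attitude=[180,0,w(a0-d)]); s=ctrl.state(); print(d,np.round(s['wrist_force'],1),np.round(s['torque'],2),round(s['finger_gap'],4),np.round(s['position'],4),round(s['clock'],1))
E
```

```text
0 [93, 92, 64]
180 [-36, -67, -94]
hit False
 85.3 [ 0.6218 -0.315   0.1634] [ 0.4 -0.4 -0.1] gap 0.0854 gf 0.0
grip 85.9 [ 0.6217 -0.3173  0.1635] [ 0.5 -5.   2.2] gap 0.0155 gf 42.5
[-0.93 -0.11  0.14]
15 [ 1.8 -4.5 -1. ] [-0.95 -0.47  0.03] 0.0151 [ 0.6217 -0.3167  0.1635] 86.3
30 [ 2.6 -4.3 -1.2] [-0.9  -0.54 -0.04] 0.0155 [ 0.6217 -0.3161  0.1635] 86.8
45 [ 4.3 -3.7 -2.2] [-0.81 -0.75 -0.08] 0.0155 [ 0.6221 -0.3154  0.1635] 87.2
58 [ 5.1 -2.5 -1.9] [-0.61 -0.92 -0.15] 0.0154 [ 0.6223 -0.315   0.1635] 87.5
66 [ 5.2 -2.8 -3.1] [-0.66 -1.09 -0.06] 0.0149 [ 0.6226 -0.3149  0.1635] 87.8
```

```bash
python3 - <<'E'
from h import *
s=ctrl.state(); o=list(s['orientation']); p=list(s['position']); print(o)
for d in (3,6):
    ctrl.movel(p,.05,attitude=[180,0,o[2]-d]); s=ctrl.state(); print(d,np.round(s['torque'],2))
ctrl.ungrasp(); ctrl.movel([p[0],p[1],.25],.15); go(dw(-.15,.05,.33),DY+90)
c=look('top',(342,130,140,130),'t10',4.5); np.savez('top10.npz',**c); st()
for n in ('bottle','crock','bench_block'):
    for cam in ('side','top'):
        ctrl.read_camera(cam); print(n,cam,[(round(q['p'],2),list(map(int,q['bbox']))) for q in ctrl.outline_of(cam,n)][:1])
E
```

```text
[np.float64(179.89788767597042), np.float64(0.08179312048028745), np.float64(128.3027469200604)]
3 [-0.86 -0.3   1.45]
6 [-0.38  0.48  1.47]
 90.8 [ 0.4834 -0.1158  0.3296] [-0.4 -0.3 -0. ] gap 0.0859 gf 0.0
bottle side [(0.78, [222, 239, 22, 55])]
bottle top [(0.74, [282, 184, 21, 26])]
crock side [(0.56, [255, 425, 78, 54])]
crock top [(0.67, [131, 282, 56, 44])]
bench_block side [(0.68, [392, 165, 33, 23])]
bench_block top [(0.6, [472, 287, 31, 27])]
```

View pics/t10.png

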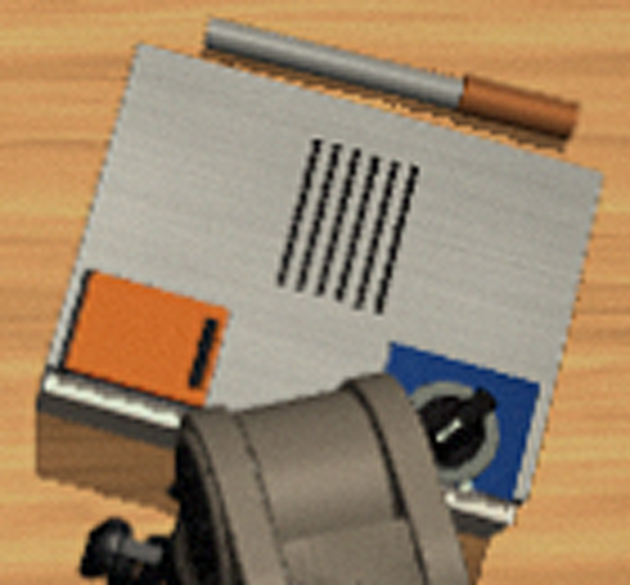

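```bash
python3 -c "
from plant import ctrl
ctrl.sleep(.5); print(ctrl.job_done())"
```

```text
the job is handed in; nothing more can be done
None
```

I handed in the job at about 91 s: all four pliers lie flat in the shut drawer, the flap is latched and the timer is on; the flap went down early, most likely under the green pliers while I was laying them, and I pressed it again after the drawer was home.

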